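# Take the handlamp off its twist-lock charging dock

## Task

The handlamp is locked in its twist-lock charging dock. Holding it by the handle, turn it counter-clockwise (seen from above), pulling up gently as you go, to find by feel the place where it comes free; past that place it is locked again. Lift it straight off and stand it upright and gently, well on the round cork mat beside, keeping hold of it until it rests there. Do not wrench it in the dock, drop it or tip it over, and leave the other things on the table where they are.

Things in the scene. Friction and masses are not known exactly. Their poses are not given: they have to be found in the camera images.
- lamp: Loose grey round handlamp, black rubber bumper, lens on its -x side; 126 mm across, 163 mm high, 0.4 to 0.72 kg. Origin: centre of its foot's underside, z up. Foot: stem 60 mm across, 27 mm high, with two steel lugs at the bottom along +x and -x, reaching 48 mm from the axis (12 mm wide, 8 mm high). In the dock it has about 3 mm play upward and sideways.
- lamp_handle (a point): Middle of the lamp's fixed handle bar, on the lamp's axis, 155 mm above the foot's underside. The bar runs along the lamp's x, 92 mm long (about 70 mm free between its posts), 18 mm wide (lamp y), 16 mm high, with 31 mm free below it. Grip it from above, fingers closing along the lamp's y.
- dock: Black round charging dock, fixed to the table: base 164 mm across, 12 mm high; grey collar 118 mm across, 102 mm inside, top 36 mm above the table; small socket housing at its back. Origin: centre of its underside, on the axis the lamp turns about. More than 60 N between lamp and dock damages it; pull with about 5 N beyond the lamp's weight.
- dock_floor (a point): Where the lamp's foot rests, 12 mm above the table. A hidden rigid catch ring here holds the lugs down: the lamp rises 3 mm and is stopped. The release lies 0.45 to 1.35 rad counter-clockwise (from above) of the start, differs every time, cannot be seen and must be felt for; within 0.09 rad either side of it the lamp lifts out (clear when raised 40 mm). Turning takes under 0.2 N m.
- mat: Round cork mat fixed to the table, 160 mm across and 5 mm thick; the lamp is to stand on it. Origin at the centre of its underside; top at z = +5 mm.
- dropper: Bystander: dropper bottle, 33 mm across, 102 mm high, loose; origin at the centre of its underside.
- nozzle: Bystander: dark flared nozzle, about 60 mm in each direction, loose; origin at the centre of its underside.
- brass_weight: Bystander: small knobbed weight, 28 mm across, 42 mm high, loose; origin at the centre of its underside.
- magnifier: Bystander: magnifying glass lying flat, 71x166x17 mm, loose.
- vial_0: Bystander: brown vial with cork, 30 mm across, 70 mm high, loose.
- vial_2: Bystander: brown vial with cork, 36 mm across, 84 mm high, loose.
- spool_1: Bystander: thread spool, 65x47x42 mm, loose.

How it is judged:
On the way, in this order (a step that is already met when the one before it is completed fails the run):
1. the lamp is lifted clear of the dock (z of lamp in the frame of dock above 0.06 m and angle between lamp's own z axis and vertical below 0.35 rad), for 0.2 s.
2. the lamp rests on the mat while the fingers still hold it (it is set down, not dropped) (contact force between lamp and mat above 0.5 N and contact force between the fingers and lamp above 0.5 N and horizontal distance between lamp and mat below 0.03 m), for 0.1 s.
At the end, for the whole second after the job is handed in: The lamp stands upright (within 0.06 rad) on its foot on the cork mat, its axis within 30 mm of the mat's centre so that the whole foot is on it, released and at rest (horizontal distance between lamp and mat below 0.03 m and z of lamp in the frame of mat between 0.002 and 0.008 m and angle between lamp's own z axis and vertical below 0.06 rad and linear speed of lamp below 0.02 m/s and contact force between the fingers and lamp below 0.1 N); the robot touches nothing.
It fails at once if the lamp is tugged or wrenched in the dock (over 60 N between lamp and dock) (contact force between lamp and dock above 60 N).
It fails at once if the lamp is pressed hard or banged down on the mat (over 60 N) (contact force between lamp and mat above 60 N).
It fails at once if the lamp is tipped by more than 0.6 rad (angle between lamp's own z axis and vertical above 0.6 rad).
It fails at once if a bystander is moved by more than 30 mm (distance of any of dropper, nozzle, brass_weight, magnifier, vial_0, vial_2, spool_1 from where it was at the start of the episode above 0.03 m).
It also fails if it takes over 64 s, if anything falls off the work surface, if the arm or the gripper's body presses on something with over 40 N, if the wrist force passes 120 N, or if a joint passes its speed limit or range.

## Robot

A 7-joint arm with a two-finger parallel gripper is mounted at the origin on a cart in front of the work surface, level with it; the furniture and walls round the work are solid. World frame = base frame: x ahead of the robot, y to its left, z up, the work surface at z = 0. Lengths are in m, angles in rad, forces in N, time in s.
With the tool pointing down it reaches from about 0.4 to 0.85 m from the base axis. Payload 10.4 kg.
Tool frame: the origin (TCP) lies midway between the tips of the shut fingers; the grasp point (between the pads) lies 19 mm behind it (manip.grasp_offset is the distance from the TCP to the grasp point, in m); z points along the fingers, y is the line along which they close (so a half turn about z gives the same grasp; the last joint's range is limited). The gripper opens to 85 mm and grips with 20 to 120 N. Pads are 22 mm wide; open, the fingers measure 114 mm over their backs; the gripper's body (76 mm by 85 mm) begins 54 mm behind the grasp point. The pads swing forward as they close: fully open they stand 13 mm farther back than shut.
Start: joints at [-1.256, 0.332, -0.065, 1.46, 0.022, 1.35, -0.088], TCP at [0.207, 0.59, 0.231] pointing down, gripper open.
Joint ranges: [-2.6, 2.6], [-0.5, 2.12], [-1.47, 1.34], [0.16, 2.42], [-1.27, 4.41], [0.06, 2.06], [-2.6, 2.6]. Speed limits (rad/s): [2.22, 2.22, 2.79, 2.79, 3.14, 3.14, 3.14].

## Interface

Orientations are given as a unit quaternion [x, y, z, w].
In Python, from workcell import manip gives the robot as it stands.
- The arm moves only by the shell command python3 jog.py [FORCE], which reads ROWS from standard input. ROWS is a JSON object whose key "plan" holds a list of rows, 1 to 20 of them, each of 7 numbers: a rotation vector rx, ry, rz in units of 0.25 rad, then dx, dy, dz in units of 100 mm, then the opening from 0.0 (shut) to 1.0 (fully open); each row is the pose to reach, as a shift and turn from the pose commanded when the command began, along the tool's axes at that moment; what a row does not reach only later rows make up. A row lasts 1/8 s, in which the tool goes at most 0.0625 m and 0.188 rad, less where a joint would pass 70% of its speed; a pose out of reach is approached as far as the arm can. The fingers move at their own pace and stop on an object; FORCE is the grip in N (left out, the last holds). Time passes only in rows, so rows that do not move let the fingers close. It prints the time, the measured TCP pose, the force, the opening and the grip force at its end. Input that does not fit is refused with a message, and nothing moves.
- manip.get_obs(): the state, without advancing time (a new reading comes with each control period).
- manip.camera(name): name is "side" or "top"; returns the picture (480x640x3 uint8, blue, green, red); there is no depth.
- manip.calibration(name): a dict with "fx", "fy", "cx", "cy" (pixels), "k1" (the pictures are not rectified: a ray, as slopes to the right and down, at radius r is drawn at 1 + k1 r^2 times it, then the intrinsics apply), "world_from_camera" (4x4, takes a point from camera to world coordinates). Camera axes: x right, y up, looking along -z (the intrinsics and any distortion apply to the point x, -y, -z); pixel columns grow to the right and rows downward; lengths in m; the calibration is good to about 2 mm. A picture is of the moment at which its call begins. calibration takes no time and is no camera call.
- manip.hand_in(): hands the job in; it is judged then, once.
The state is a dict: "clock": time; "joint_pos": joint angles; "joint_velocities": joint speeds; "tau": joint torques, N m; "position": TCP position; "ee_rot": TCP orientation; "ft_force": force on the tool from outside, world axes, zero at the start; "torque": the same for the moment, N m; "grip_width": opening from 0.0 (shut) to 1.0 (fully open); "grasp_force": force on a finger pad.
Only numpy, scipy, OpenCV 4.12 (cv2) and the standard library are available. Lean on these libraries where they do the work, as an engineer would, in place of code of your own. Each camera call takes 0.05 s, during which the arm holds its last target. There are 200 camera calls.

## Working session

There is one attempt and no reset: what is moved stays moved. The work goes in short steps, Python scripts to look and compute and a shell command to move; the robot and the scene stay as the last step left them, time stands still between calls to the robot, and variables do not carry over. Pictures are saved under pics/ and viewed, at most 10 in all, crops included, and the job is handed in when it is done.

```bash
ls; mkdir -p pics; python3 - <<'E'
from workcell import manip
import cv2
for n in("side","top"):
    cv2.imwrite(f"pics/{n}0.png",manip.camera(n)); print(manip.calibration(n))
o=manip.get_obs(); print(o, manip.grasp_offset)
E
```

```text
jog.py
pics
workcell.py
{'fx': 565.8614163387064, 'fy': 565.8614163387064, 'cx': 314.0669597174249, 'cy': 231.35975082527472, 'k1': 0.0023500917620383087, 'world_from_camera': array([[-0.86002462,  0.18331   , -0.47618809, -0.24011859],
       [-0.51024993, -0.31194898,  0.8014567 ,  1.2668754 ],
       [-0.00163136,  0.93224743,  0.36181772,  0.72525326],
       [ 0.        ,  0.        ,  0.        ,  1.        ]])}
{'fx': 440.454047189488, 'fy': 440.454047189488, 'cx': 311.597162383176, 'cy': 242.50081466050176, 'k1': -0.08429118057917535, 'world_from_camera': array([[ 0.01648602,  0.98607038, -0.16550956,  0.33228576],
       [-0.99983464,  0.01752882,  0.00484173, -0.06505828],
       [ 0.00767548,  0.16540237,  0.9861963 ,  1.39543273],
       [ 0.        ,  0.        ,  0.        ,  1.        ]])}
{'clock': 0.1, 'joint_pos': array([-1.25561047,  0.33280977, -0.06471202,  1.46084269,  0.02162669,
        1.3499211 , -0.08848641]), 'joint_velocities': array([-0.00043211, -0.00100032,  0.00193918, -0.00295353,  0.00143064,
        0.00056832, -0.00073027]), 'tau': array([ 7.78945268e-04, -6.26740122e+01,  4.88294754e-02, -3.92431891e+01,
        1.62354513e-02,  6.83295628e-03, -1.17769414e-05]), 'position': array([0.20701756, 0.58936253, 0.23060185]), 'ee_rot': array([ 1.68066590e-01,  9.85775435e-01, -6.38613888e-04, -6.80578069e-05]), 'ft_force': array([ 0.59442961, -0.32889098, -0.66347337]), 'torque': array([-0.02934109, -0.00979712,  0.03136992]), 'grasp_force': 0.0, 'grip_width': 0.9989360530515358} 0.0187
```

View pics/top0.png

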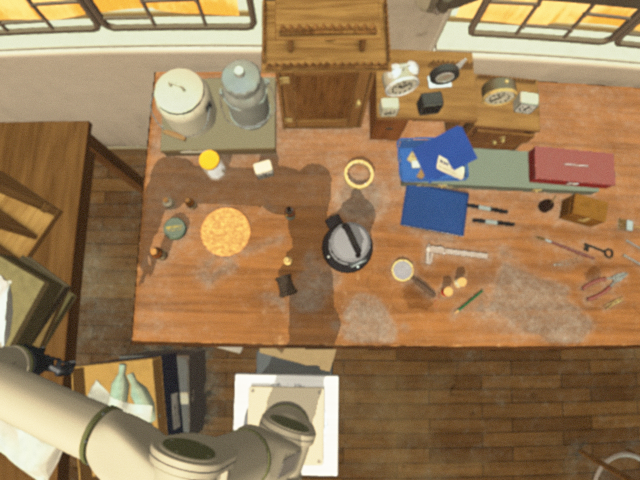

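View pics/side0.png

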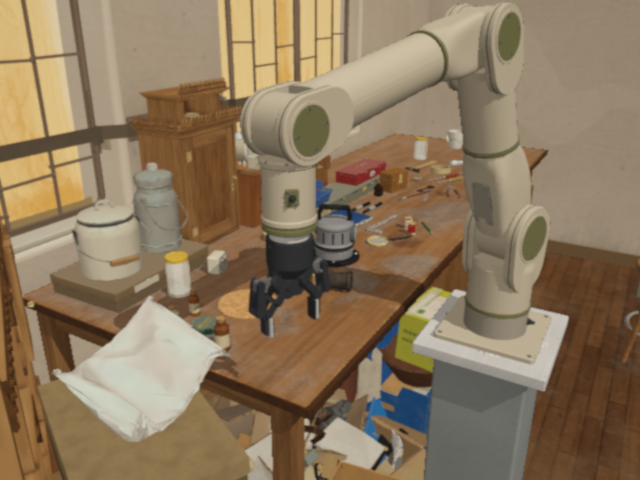

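The top view shows the lamp in its dock at about (348,243) and the cork mat at (225,231). Small bystanders lie between them at about (287,212–285), with others left of the mat. I'll zoom in and measure.

```bash
cat > h.py <<'E'
from workcell import manip
import cv2, numpy as np
def ray(n,u,v):
    c=manip.calibration(n); T=np.array(c["world_from_camera"])
    K=np.array([[c["fx"],0,c["cx"]],[0,c["fy"],c["cy"]],[0,0,1.]])
    p=cv2.undistortPoints(np.array([[[u,v]]],float),K,np.array([c["k1"],0,0,0]))[0,0]
    return T[:3,3],T[:3,:3]@np.array([p[0],-p[1],-1])
def onz(n,u,v,z):
    o,d=ray(n,u,v); return (o+d*(z-o[2])/d[2]).round(4)
def pix(n,P):
    c=manip.calibration(n); T=np.array(c["world_from_camera"])
    q=T[:3,:3].T@(np.array(P)-T[:3,3]); a=np.array([q[0],-q[1]])/-q[2]; a*=1+c["k1"]*(a@a)
    return np.array([a[0]*c["fx"]+c["cx"],a[1]*c["fy"]+c["cy"]]).round(1)
E
python3 - <<'E'
from h import *
im=cv2.imread("pics/top0.png"); hsv=cv2.cvtColor(im,cv2.COLOR_BGR2HSV)
print(hsv[231,225],hsv[231,270],hsv[250,215])
m=np.zeros(im.shape[:2],np.uint8); roi=hsv[195:270,185:265]
m[195:270,185:265]=((roi[...,2]>195)&(roi[...,1]>110)).astype(np.uint8)*255
cs,_=cv2.findContours(m,0,1); c=cv2.convexHull(max(cs,key=cv2.contourArea)); e=cv2.fitEllipse(c); print("mat",e,onz("top",*e[0],.005),onz("top",e[0][0]-e[1][0]/2,e[0][1],.005),onz("top",e[0][0]+e[1][0]/2,e[0][1],.005))
crop=im[195:300,270:410]; cv2.imwrite("pics/c1.png",cv2.resize(crop,None,fx=5.6,fy=5.6,interpolation=2))
s=cv2.imread("pics/side0.png"); cv2.imwrite("pics/c2.png",cv2.resize(s[190:300,290:400],None,fx=5.4,fy=5.4,interpolation=2))
E
```

```text
[ 18 150 242] [ 14 161 185] [ 18 148 246]
mat ((217.54409790039062, 236.78135681152344), (52.58695983886719, 70.59500885009766), 57.8687858581543) [0.5789 0.2308 0.005 ] [0.5774 0.3161 0.005 ] [0.5804 0.1459 0.005 ]
```

View pics/c1.png

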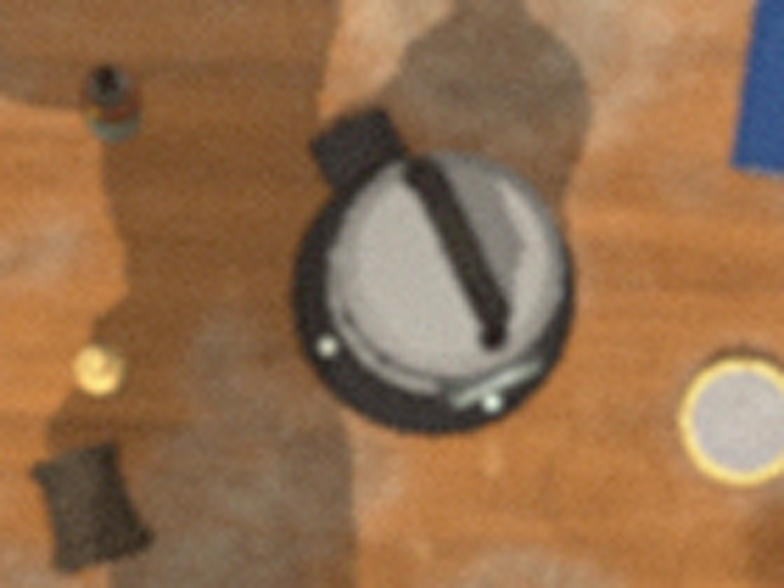

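View pics/c2.png

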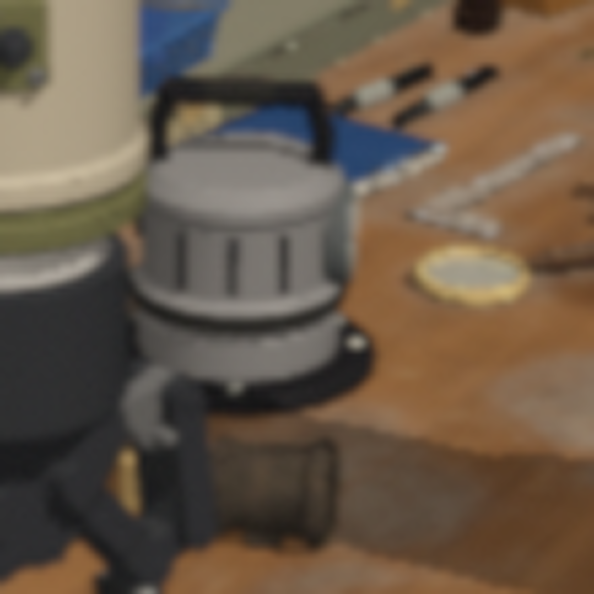

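Crop: the handle bar runs from px (345,225) to (358,255) in the top view, with the lens at its near end. In the side view it runs from (321.5,206.5) to (349.6,207). The nozzle, brass weight and dropper stand left of the dock.

```bash
python3 - <<'E'
from h import *
im=cv2.imread("pics/top0.png"); hsv=cv2.cvtColor(im,cv2.COLOR_BGR2HSV)
A=onz("top",345,225.4,.172);B=onz("top",357.9,254.8,.172);C=(A+B)/2
print("bar",A,B,np.linalg.norm(A-B),C,np.arctan2(*(A-B)[1::-1]))
print("side",onz("side",321.5,206.7,.172),onz("side",349.6,207,.172))
def tri(p,q):
    o1,d1=ray("top",*p);o2,d2=ray("side",*q)
    s=np.linalg.lstsq(np.c_[d1,-d2],o2-o1,rcond=None)[0]; a=o1+s[0]*d1;b=o2+s[1]*d2
    return ((a+b)/2).round(4),np.linalg.norm(a-b).round(4)
print("tri",tri((351.4,240.1),(335.5,206.8)))
# mask dark bar inside the grey top
reg=im[215:262,330:372]; m=(hsv[215:262,330:372,2]<75).astype(np.uint8)
n,l,st,ce=cv2.connectedComponentsWithStats(m); print(st,ce+[330,215])
# dock base outline: circle, z=.012
c=np.array([(435/5.6+270),(290/5.6+195)]);print("dock approx",onz("top",*c,.012), onz("top",295/5.6+270,290/5.6+195,.012),onz("top",575/5.6+270,290/5.6+195,.012),"bottom",onz("top",435/5.6+270,433/5.6+195,.012))
m=np.zeros(im.shape[:2],np.uint8); r=hsv[200:262,196:256]
m[200:262,196:256]=((r[...,2]>200)&(r[...,0]>=16)).astype(np.uint8)*255
m=cv2.morphologyEx(m,cv2.MORPH_OPEN,np.ones((5,5)))
cs,_=cv2.findContours(m,0,1); c=max(cs,key=cv2.contourArea); e=cv2.fitEllipse(cv2.convexHull(c)); print("mat",e,onz("top",*e[0],.005),cv2.boundingRect(c))
x,y,w,h=cv2.boundingRect(c); print(onz("top",x,e[0][1],.005),onz("top",x+w,e[0][1],.005),onz("top",e[0][0],y,.005),onz("top",e[0][0],y+h,.005))
for n,p,z in [("dropper",(289,212),.05),("weight",(287.5,261),.03),("nozzle",(287,285),.03),("v",(168,202),.07),("v",(190,203),.07),("spool",(175,228),.03),("v",(157,252),.07)]: print(n,onz("top",*p,z))
E
```

```text
bar [ 0.5885 -0.1651  0.172 ] [ 0.5049 -0.2017  0.172 ] 0.0912607253970732 [ 0.5467 -0.1834  0.172 ] 0.41266141411062707
side [ 0.5744 -0.1485  0.172 ] [ 0.4993 -0.1893  0.172 ]
tri (array([ 0.5465, -0.1843,  0.1661]), np.float64(0.0021))
[[   0    0   42   47 1598]
 [   0    0   30   42  317]
 [  36   28    6   19   41]
 [   0   42    6    5   18]] [[351.56070088 238.77221527]
 [343.83911672 230.89274448]
 [368.90243902 253.36585366]
 [331.72222222 259.61111111]]
dock approx [ 0.5527 -0.1869  0.012 ] [ 0.5513 -0.1073  0.012 ] [ 0.5541 -0.2668  0.012 ] bottom [ 0.4711 -0.1872  0.012 ]
mat ((224.90542602539062, 231.56396484375), (47.6229248046875, 49.57102584838867), 53.66520690917969) [0.5964 0.2078 0.005 ] (201, 208, 49, 48)
[0.5951 0.2854 0.005 ] [0.5978 0.1268 0.005 ] [0.6743 0.2118 0.005 ] [0.5171 0.2039 0.005 ]
dropper [0.6538 0.0008 0.05  ]
weight [0.5016 0.0025 0.03  ]
nozzle [0.4267 0.0022 0.03  ]
v [0.675  0.3789 0.07  ]
v [0.6727 0.3091 0.07  ]
spool [0.6005 0.3633 0.03  ]
v [0.5168 0.4017 0.07  ]
```

Triangulation gives the bar at (0.547,-0.184,0.167), matching its expected height, with bar yaw 0.413. The mat is at (0.596,0.208) and measures 158 mm across, also as expected. Next is the pregrasp.

```bash
cat >> h.py <<'E'
from scipy.spatial.transform import Rotation as R
def go(P,yaw_y=None):
    """tool-frame rotvec & shift to reach world TCP P, tool down, tool-y at yaw"""
    o=manip.get_obs(); R0=R.from_quat(o["ee_rot"]); M=R0.as_matrix()
    if yaw_y is None: yaw_y=np.arctan2(M[1,1],M[0,1])
    y=np.array([np.cos(yaw_y),np.sin(yaw_y),0]); z=np.array([0,0,-1.]); Rt=R.from_matrix(np.c_[np.cross(y,z),y,z])
    print("yaw now",np.arctan2(M[1,1],M[0,1]).round(3),"rv",(R0.inv()*Rt).as_rotvec().round(4),"d",(M.T@(np.array(P)-o["position"])).round(4),"F",o["ft_force"].round(2),"q",o["joint_pos"].round(2))
E
python3 -c "
from h import *
go([.547,-.184,.25],-1.158)"
```

```text
yaw now 1.233 rv [-5.0000e-04  1.6000e-03  2.3911e+00] d [-0.577  -0.617  -0.0186] F [ 0.59 -0.33 -0.66] q [-1.26  0.33 -0.06  1.46  0.02  1.35 -0.09]
```
~0.845 m /0.0625 = 14 rows. Rows can just give final repeated; but safe: first raise. Straight line: d along with z -0.05 early. Rows that don't reach are made up later. I'll use ~4 intermediate waypoints repeated.

Careful with the scale: shifts go in units of 100 mm and turns go in units of 0.25 rad. That gives: -0.05 m is -0.5, -0.03 m is -0.3, 2.391 rad is 9.564.

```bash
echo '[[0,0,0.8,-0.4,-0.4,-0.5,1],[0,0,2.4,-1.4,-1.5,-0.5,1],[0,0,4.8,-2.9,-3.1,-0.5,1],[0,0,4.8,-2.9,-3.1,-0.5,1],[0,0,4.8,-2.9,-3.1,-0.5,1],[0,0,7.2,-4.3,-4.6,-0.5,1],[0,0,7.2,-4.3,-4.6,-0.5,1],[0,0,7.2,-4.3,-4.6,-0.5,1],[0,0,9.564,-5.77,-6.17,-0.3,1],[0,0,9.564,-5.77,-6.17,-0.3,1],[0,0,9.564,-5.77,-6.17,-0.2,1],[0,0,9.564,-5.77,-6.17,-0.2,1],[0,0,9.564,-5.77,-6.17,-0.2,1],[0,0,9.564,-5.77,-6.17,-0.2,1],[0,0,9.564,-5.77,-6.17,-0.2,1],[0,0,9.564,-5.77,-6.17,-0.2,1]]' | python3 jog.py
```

```text
refused: ROWS must be an object with the rows under "plan". Nothing was moved.
```

The error is about the shape of the input: an object with the rows under "plan". Fixing that and sending the same move.

```bash
echo '{"plan": [[0,0,0.8,-0.4,-0.4,-0.5,1],[0,0,2.4,-1.4,-1.5,-0.5,1],[0,0,4.8,-2.9,-3.1,-0.5,1],[0,0,4.8,-2.9,-3.1,-0.5,1],[0,0,4.8,-2.9,-3.1,-0.5,1],[0,0,7.2,-4.3,-4.6,-0.5,1],[0,0,7.2,-4.3,-4.6,-0.5,1],[0,0,7.2,-4.3,-4.6,-0.5,1],[0,0,9.564,-5.77,-6.17,-0.3,1],[0,0,9.564,-5.77,-6.17,-0.3,1],[0,0,9.564,-5.77,-6.17,-0.2,1],[0,0,9.564,-5.77,-6.17,-0.2,1],[0,0,9.564,-5.77,-6.17,-0.2,1],[0,0,9.564,-5.77,-6.17,-0.2,1],[0,0,9.564,-5.77,-6.17,-0.2,1],[0,0,9.564,-5.77,-6.17,-0.2,1]]}' | python3 jog.py; python3 -c "
from h import *
go([.547,-.184,.148],-1.158)
a=manip.camera('top');b=manip.camera('side')
f=lambda i:cv2.resize(i,None,fx=4,fy=4,interpolation=2)
cv2.imwrite('pics/p1.png',np.hstack([f(a[180:320,270:370]),f(b[130:270,290:390])]))"
```

```text
clock: 2.1
position: [0.5468, -0.1831, 0.2509]
ee_rot: [0.979, 0.205, -0.0, -0.0]
ft_force: [0.4, 0.4, 0.3]
grip_width: 1.004
grasp_force: 0.0
yaw now -1.158 rv [-0.0008  0.0008  0.0002] d [-1.000e-04  1.000e-03  1.029e-01] F [0.44 0.35 0.33] q [-0.39  0.26  0.77  1.6  -0.18  1.36 -0.76]
```

View pics/p1.png

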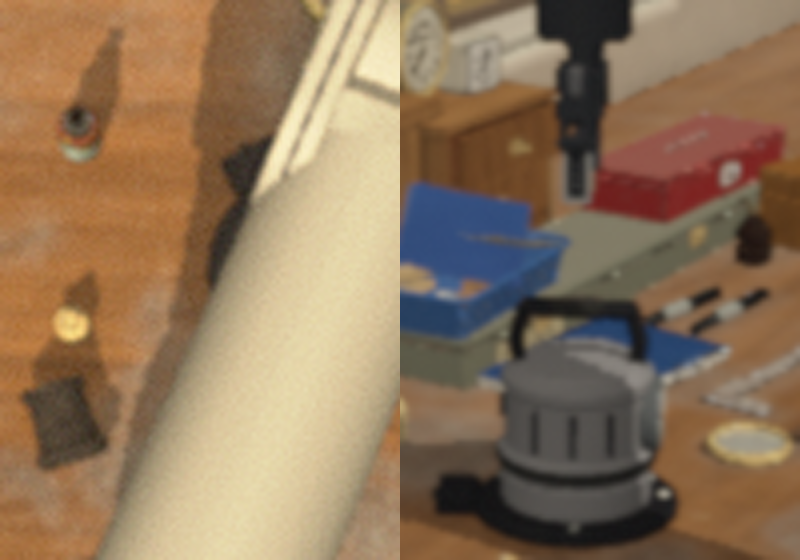

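The side view shows the gripper centred over the bar (tips at crop (578,200), bar centre at (580,305)), and the top view is occluded by the arm. I'll descend and grip.

```bash
echo '{"plan": [[0,0,0,0,0.01,0.5,1],[0,0,0,0,0.01,0.8,1],[0,0,0,0,0.01,0.9,1],[0,0,0,0,0.01,1,1],[0,0,0,0,0.01,1.03,1],[0,0,0,0,0.01,1.03,1]]}' | python3 jog.py && python3 -c "
from h import *
go([.547,-.184,.148],-1.158)"; echo '{"plan": [[0,0,0,0,0,0,0],[0,0,0,0,0,0,0],[0,0,0,0,0,0,0],[0,0,0,0,0,0,0],[0,0,0,0,0,0,0],[0,0,0,0,0,0,0],[0,0,0,0,0,0,0],[0,0,0,0,0,0,0]]}' | python3 jog.py 40; python3 -c "
from h import *
go([.547,-.184,.148],-1.158);print(manip.get_obs()['torque'])"
```

```text
clock: 2.95
position: [0.5478, -0.1846, 0.1489]
ee_rot: [0.979, 0.205, 0.0, 0.0]
ft_force: [0.1, 0.5, -0.1]
grip_width: 1.0
grasp_force: 0.0
yaw now -1.158 rv [ 0.0003 -0.0008  0.0001] d [-0.0005 -0.0008  0.0009] F [ 0.11  0.45 -0.08] q [-0.36  0.35  0.74  1.73 -0.25  1.16 -0.71]
clock: 3.95
position: [0.5475, -0.1847, 0.1484]
ee_rot: [0.979, 0.205, 0.0, 0.0]
ft_force: [-0.3, 0.1, 3.0]
grip_width: 0.204
grasp_force: 40.9
yaw now -1.158 rv [ 0.0001 -0.0003 -0.0001] d [-0.0002 -0.0008  0.0004] F [-0.26  0.11  2.98] q [-0.36  0.35  0.74  1.73 -0.25  1.16 -0.71]
[-0.00846013  0.17961207  0.03866492]
```

Gripped: the opening of about 17–18 mm matches the bar width, with little side load. Now I'll raise it in small steps to feel the weight and the stop.

```bash
for i in 1 2 3 4; do echo '{"plan": [[0,0,0,0,0,-0.01,0],[0,0,0,0,0,-0.01,0]]}' | python3 jog.py | grep -E "pos|ft"; done
```

```text
position: [0.5469, -0.1843, 0.1486]
ft_force: [0.4, 1.0, -4.1]
position: [0.5474, -0.1845, 0.1501]
ft_force: [-0.5, -0.0, -5.0]
position: [0.5475, -0.1846, 0.1514]
ft_force: [-0.0, 0.2, -4.7]
position: [0.5471, -0.1843, 0.1515]
ft_force: [1.3, -0.8, -15.2]
```

Weight is about 5 N and the stop is about 3 mm up. I'll ease the pull a little and turn to 0.35 rad.

```bash
echo '{"plan": [[0,0,0,0,0,0.004,0],[0,0,-0.2,0,0,0.004,0],[0,0,-0.48,0,0,0.004,0],[0,0,-0.8,0,0,0.004,0],[0,0,-1.08,0,0,0.004,0],[0,0,-1.32,0,0,0.004,0],[0,0,-1.4,0,0,0.004,0],[0,0,-1.4,0,0,0.004,0]]}' | python3 jog.py | grep -E "pos|ft|clock"; python3 -c "
from h import *
go([.547,-.184,.148]);print(manip.get_obs()['torque'])"
```

```text
clock: 5.95
position: [0.547, -0.1846, 0.1515]
ft_force: [-0.8, -1.8, -14.2]
yaw now -0.809 rv [-0.0009  0.0006  0.    ] d [ 0.0005 -0.0004  0.0035] F [ -0.75  -1.84 -14.18] q [-0.31  0.33  0.68  1.72 -0.22  1.17 -0.38]
[-0.05131203  0.12729999 -0.03256745]
```

```bash
for i in 1 2 3 4; do echo '{"plan": [[0,0,-0.12,0,0,0,0],[0,0,-0.2,0,0,0,0],[0,0,-0.2,0,0,0,0]]}' | python3 jog.py | grep -E "pos|ft|rot" | tr '\n' ' ';echo; done
```

```text
position: [0.5472, -0.1845, 0.1516] ee_rot: [0.919, 0.395, -0.0, -0.0] ft_force: [0.4, -1.0, -17.1] 
position: [0.5472, -0.1845, 0.1516] ee_rot: [0.908, 0.418, -0.0, -0.0] ft_force: [0.2, 0.2, -19.6] 
position: [0.5472, -0.1845, 0.1516] ee_rot: [0.898, 0.441, -0.0, -0.0] ft_force: [-1.0, 0.1, -22.0] 
position: [0.5472, -0.1845, 0.1516] ee_rot: [0.886, 0.463, -0.0, -0.0] ft_force: [0.1, -0.4, -23.7]
```

The pull creeps up, so the controller is integrating. I'll ease it off as I turn.

Scaled: 0.0007 m is 0.007, -0.05 rad is -0.2.

```bash
echo '{"plan": [[0,0,-0.12,0,0,0.007,0],[0,0,-0.2,0,0,0.007,0],[0,0,-0.2,0,0,0.007,0]]}' | python3 jog.py | grep -E "pos|ft|rot" | tr '\n' ' ';echo;  for i in 1 2 3; do echo '{"plan": [[0,0,-0.12,0,0,0.001,0],[0,0,-0.2,0,0,0.001,0],[0,0,-0.2,0,0,0.001,0]]}' | python3 jog.py | grep -E "pos|ft|rot" | tr '\n' ' ';echo; done
```

```text
position: [0.5477, -0.1846, 0.1516] ee_rot: [0.874, 0.485, 0.0, 0.0] ft_force: [-1.2, -0.7, -17.5] 
position: [0.5478, -0.1846, 0.1515] ee_rot: [0.862, 0.507, 0.0, 0.0] ft_force: [-0.4, 0.7, -12.8] 
position: [0.5479, -0.1846, 0.1515] ee_rot: [0.849, 0.528, 0.0, 0.0] ft_force: [0.3, 0.9, -8.7] 
position: [0.5478, -0.1847, 0.1513] ee_rot: [0.836, 0.549, 0.0, 0.0] ft_force: [-0.4, 0.3, -4.5]
```

Scaled: -0.001 m is -0.01, -0.0007 m is -0.007.

```bash
echo '{"plan": [[0,0,0,0,0,-0.007,0],[0,0,0,0,0,-0.01,0],[0,0,0,0,0,-0.01,0]]}' | python3 jog.py | grep -E "pos|ft|rot" | tr '\n' ' ';echo;  for i in 1 2 3 4; do echo '{"plan": [[0,0,-0.12,0,0,0,0],[0,0,-0.2,0,0,0,0],[0,0,-0.2,0,0,0,0]]}' | python3 jog.py | grep -E "pos|ft|rot" | tr '\n' ' ';echo; done
```

```text
position: [0.5473, -0.1845, 0.1515] ee_rot: [0.836, 0.549, -0.0, -0.0] ft_force: [1.4, -0.4, -10.6] 
position: [0.5469, -0.1845, 0.1516] ee_rot: [0.822, 0.57, -0.0, -0.0] ft_force: [-2.0, -0.7, -10.6] 
position: [0.5473, -0.1845, 0.1517] ee_rot: [0.807, 0.59, -0.0, -0.0] ft_force: [-1.9, 1.3, -11.1] 
position: [0.5475, -0.1845, 0.1519] ee_rot: [0.792, 0.61, 0.0, 0.0] ft_force: [-1.6, 1.1, -10.1] 
position: [0.5483, -0.1849, 0.1527] ee_rot: [0.777, 0.63, 0.001, 0.001] ft_force: [-0.0, 0.2, -4.9]
```

At about 0.95 rad it rose to 0.1527 with only the weight left, so this is the release. I'll turn slightly further to centre it, then raise gently.

```bash
echo '{"plan": [[0,0,-0.12,0,0,-0.01,0],[0,0,-0.2,0,0,-0.01,0],[0,0,-0.2,0,0,-0.02,0],[0,0,-0.2,0,0,-0.03,0]]}' | python3 jog.py | grep -E "pos|ft|rot" | tr '\n' ' ';echo;  echo '{"plan": [[0,0,0,0,0,-0.01,0],[0,0,0,0,0,-0.02,0],[0,0,0,0,0,-0.03,0],[0,0,0,0,0,-0.03,0]]}' | python3 jog.py | grep -E "pos|ft|rot" | tr '\n' ' '
```

```text
position: [0.5475, -0.1846, 0.155] ee_rot: [0.761, 0.649, 0.0, -0.0] ft_force: [1.3, -0.1, -4.8] 
position: [0.5475, -0.1846, 0.1579] ee_rot: [0.761, 0.649, 0.0, 0.0] ft_force: [-0.2, -0.2, -5.9]
```

Free with weight only. Lifting straight up, slowly at first.

```bash
echo '{"plan": [[0,0,0,0,0,-0.04,0],[0,0,0,0,0,-0.09,0],[0,0,0,0,0,-0.14,0],[0,0,0,0,0,-0.2,0],[0,0,0,0,0,-0.28,0],[0,0,0,0,0,-0.38,0],[0,0,0,0,0,-0.5,0],[0,0,0,0,0,-0.65,0],[0,0,0,0,0,-0.8,0],[0,0,0,0,0,-0.95,0],[0,0,0,0,0,-1.1,0],[0,0,0,0,0,-1.2,0],[0,0,0,0,0,-1.25,0],[0,0,0,0,0,-1.25,0],[0,0,0,0,0,-1.25,0]]}' | python3 jog.py; python3 -c "
from h import *
go([.596,.208,.283]);b=manip.camera('side');cv2.imwrite('pics/l.png',b)"
```

```text
clock: 13.7
position: [0.5472, -0.1845, 0.2823]
ee_rot: [0.761, 0.649, -0.0, -0.0]
ft_force: [-0.3, 0.0, -5.4]
grip_width: 0.197
grasp_force: 42.2
yaw now -0.158 rv [-0.0009 -0.0001 -0.    ] d [ 0.3953 -0.0136 -0.0006] F [-0.3   0.01 -5.39] q [-0.25  0.22  0.59  1.54 -0.12  1.42  0.19]
```

View pics/l.png

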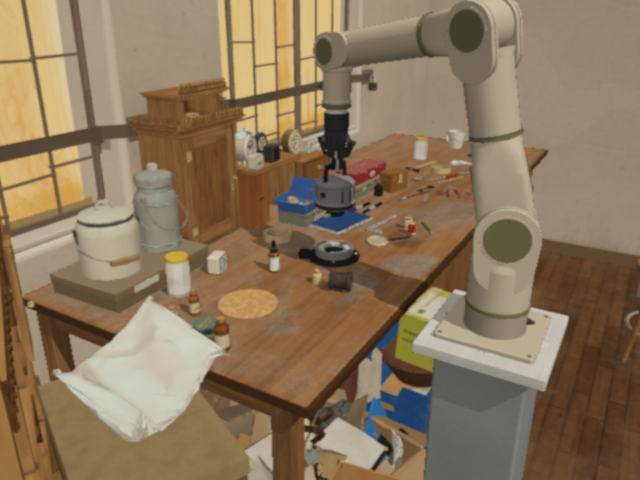

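The lamp hangs clear and upright at about (335,190), the dock at (333,252) is empty, and the mat at (248,304) is visible. I'll carry it over and cross-check the mat position from the side view.

Scaled: 0.395 m is 3.95, 0.392 m is 3.92.

```bash
echo '{"plan": [[0,0,0,0.1,0,0,0],[0,0,0,0.3,-0.01,0,0],[0,0,0,0.6,-0.02,0,0],[0,0,0,0.95,-0.03,0,0],[0,0,0,1.3,-0.05,0,0],[0,0,0,1.65,-0.06,0,0],[0,0,0,2,-0.07,0,0],[0,0,0,2.35,-0.08,0,0],[0,0,0,2.7,-0.09,0,0],[0,0,0,3.05,-0.1,0,0],[0,0,0,3.4,-0.12,0,0],[0,0,0,3.65,-0.13,0,0],[0,0,0,3.82,-0.14,0,0],[0,0,0,3.92,-0.14,0,0],[0,0,0,3.95,-0.14,0,0],[0,0,0,3.95,-0.14,0,0],[0,0,0,3.95,-0.14,0,0]]}' | python3 jog.py; python3 -c "
from h import *
go([.596,.208,.143])
print('mat side',onz('side',248,304,.005))
b=manip.camera('side');cv2.imwrite('pics/m.png',b)"
```

```text
clock: 15.88
position: [0.5959, 0.2067, 0.2831]
ee_rot: [0.761, 0.649, 0.0, 0.0]
ft_force: [0.1, 0.1, -5.1]
grip_width: 0.203
grasp_force: 42.2
yaw now -0.159 rv [ 0.0003  0.0001 -0.    ] d [ 0.0013 -0.0002  0.1401] F [ 0.1   0.09 -5.06] q [-0.68  0.33  0.36  1.38 -0.12  1.45 -0.48]
mat side [0.5875 0.2166 0.005 ]
```

View pics/m.png

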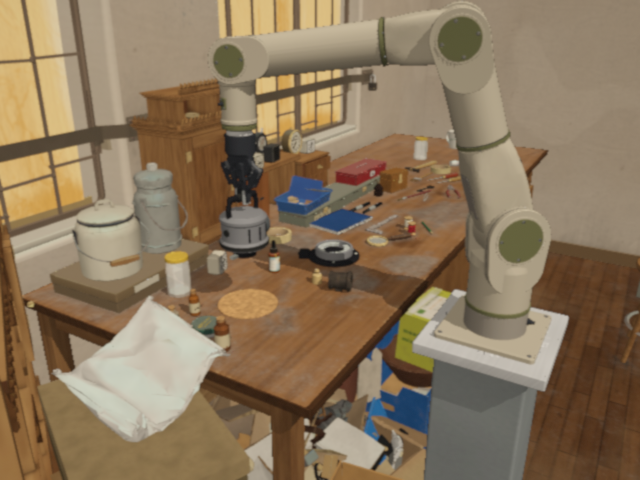

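The lamp is above the mat and upright. Lowering to a few mm above it, then by feel.

```bash
echo '{"plan": [[0,0,0,0.01,0,0.2,0],[0,0,0,0.01,0,0.45,0],[0,0,0,0.01,0,0.7,0],[0,0,0,0.01,0,0.95,0],[0,0,0,0.01,0,1.15,0],[0,0,0,0.01,0,1.26,0],[0,0,0,0.01,0,1.32,0],[0,0,0,0.01,0,1.35,0],[0,0,0,0.01,0,1.35,0],[0,0,0,0.01,0,1.35,0]]}' | python3 jog.py; for i in 1 2 3 4 5 6; do echo '{"plan": [[0,0,0,0,0,0.01,0],[0,0,0,0,0,0.01,0],[0,0,0,0,0,0.01,0]]}' | python3 jog.py | grep -E "pos|ft|clock" | tr '\n' ' '; echo; done
```

```text
clock: 17.18
position: [0.5962, 0.2088, 0.1485]
ee_rot: [0.761, 0.649, 0.0, 0.0]
ft_force: [-0.5, -1.0, -4.4]
grip_width: 0.206
grasp_force: 42.2
clock: 17.55 position: [0.5959, 0.2087, 0.1469] ft_force: [-0.1, 0.0, -5.6] 
clock: 17.92 position: [0.5959, 0.2087, 0.1459] ft_force: [-0.4, 0.7, -4.9] 
clock: 18.3 position: [0.5959, 0.2087, 0.1449] ft_force: [1.1, -0.1, -4.6] 
clock: 18.68 position: [0.5959, 0.2087, 0.1439] ft_force: [-0.3, -0.2, -5.1] 
clock: 19.05 position: [0.5959, 0.2087, 0.1429] ft_force: [-0.4, 0.3, -3.6] 
clock: 19.42 position: [0.5959, 0.2087, 0.1419] ft_force: [0.3, 0.8, -5.9]
```

```bash
for i in 1 2 3; do echo '{"plan": [[0,0,0,0,0,0.007,0],[0,0,0,0,0,0.007,0],[0,0,0,0,0,0.007,0]]}' | python3 jog.py | grep -E "pos|ft|clock" | tr '\n' ' '; echo; done
```

```text
clock: 19.8 position: [0.5961, 0.2087, 0.1415] ft_force: [-0.1, -0.8, -1.6] 
clock: 20.18 position: [0.5963, 0.2086, 0.1414] ft_force: [-1.5, -2.2, 5.4] 
clock: 20.55 position: [0.5965, 0.2088, 0.1414] ft_force: [-3.0, -1.1, 9.4]
```

It rests on the mat, still held, with contact at z 0.1414 as expected. Easing the pressure, then releasing.

```bash
echo '{"plan": [[0,0,0,0,0,-0.008,0],[0,0,0,0,0,-0.008,0],[0,0,0,0,0,-0.008,0]]}' | python3 jog.py | grep -E "pos|ft"; echo '{"plan": [[0,0,0,0,0,0,0.3],[0,0,0,0,0,0,0.5],[0,0,0,0,0,0,0.6],[0,0,0,0,0,0,0.6],[0,0,0,0,0,0,0.6],[0,0,0,0,0,0,0.6],[0,0,0,0,0,0,0.6]]}' | python3 jog.py; echo '{"plan": [[0,0,0,0,0,-0.1,0.6],[0,0,0,0,0,-0.3,0.6],[0,0,0,0,0,-0.6,0.6],[0,0,0,0,0,-1,0.6],[0,0,0,0,0,-1.4,0.6],[0,0,0,0,0,-1.6,0.6],[0,0,0,0,0,-1.6,0.6]]}' | python3 jog.py; python3 -c "
from h import *
b=manip.camera('side');a=manip.camera('top');f=lambda i:cv2.resize(i,None,fx=2,fy=2)
cv2.imwrite('pics/e.png',np.hstack([f(b[130:390,160:360]),f(a[130:390,130:330])]))"
```

```text
position: [0.5963, 0.2087, 0.1414]
ft_force: [-2.2, -0.9, 6.6]
clock: 21.8
position: [0.5959, 0.2087, 0.1406]
ee_rot: [0.761, 0.649, 0.0, -0.0]
ft_force: [0.2, 0.2, 0.8]
grip_width: 0.6
grasp_force: 0.0
clock: 22.68
position: [0.5966, 0.2088, 0.3028]
ee_rot: [0.761, 0.649, 0.002, 0.0]
ft_force: [0.0, 0.1, -0.2]
grip_width: 0.602
grasp_force: 0.0
```

View pics/e.png

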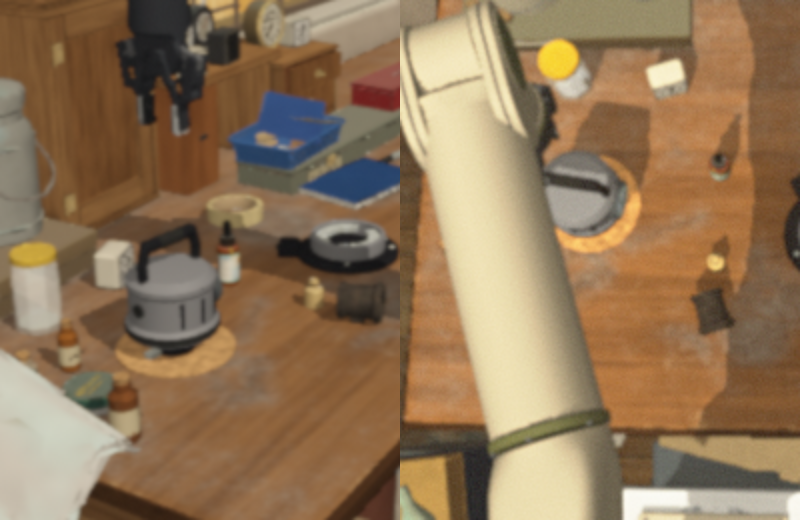

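The side view shows the lamp upright and central on the mat, with the gripper clear and the bystanders unmoved. Quick check of the bar position, then hand in.

```bash
python3 -c "
from h import *
p=onz('top',218.5,221.5,.163);print(p,np.hypot(*(p-[.5964,.2078,.163])[:2]))
print(manip.hand_in())"
```

```text
[0.5954 0.1968 0.163 ] 0.01104536101718727
the job is handed in; nothing more can be done
None
```

The lamp came free about 1 rad counter-clockwise and now stands upright and released on the mat, about 1 cm off centre by a rough camera check; the job is handed in (the result was not reported back).

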